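# Load two bearing gauges after zeroing

## Task

The two bearing gauges have just been zeroed: lift the setting master off the green gauge and park it in the middle of the cork rest, and load both gauges for measuring. The large black-sealed bearing goes on the green gauge's seat ring with the brass weight on top of it, and the small brown-sealed bearing on the blue gauge's seat ring with the dark steel weight on top of it, each centred and flat on what carries it. Set everything down gently, never dropped or slammed, let go of it all, and leave the oil bottle and the wooden case where they are.

Things in the scene. Friction and masses are not known exactly. Their poses are not given: they have to be found in the camera images.
- green_gauge: Fixed gauge: green base plate 100 mm wide, 16 thick, with a raised steel seat ring 62 mm outside, 50 inside, flat top 28 mm above the bench. Origin: on the ring's axis at bench level; x points away from the robot, within 15 degrees. A 205 mm tall column at x 112, y 25 mm carries the dial, swung clear: nothing tall nearer than 90 mm to the ring's axis. The setting master starts on the ring.
- blue_gauge: Fixed gauge, the same as the green one but with a blue base plate and a smaller steel seat ring, 47 mm outside, 37 mm inside, flat top 28 mm above the bench, empty at the start. Origin and axes as for the green gauge.
- cork_rest: Square cork pad 100 x 100 mm on a thin wooden board 110 x 110 mm, fixed to the bench, cork top 8 mm above the bench. Origin: its centre at bench level, z up.
- setting_master: Setting master: bright steel disc 62 mm dia, 16 mm thick, with a black plastic knob on top for lifting it (neck 14 mm dia from 16 to 28 mm, knob 28 mm dia from 28 to 44 mm above its underside). 0.36 kg. Starts lying on the green gauge's seat ring. Origin: centre of its underside, z up along its axis.
- large_bearing: Ball bearing 62 mm outside, 30 mm bore, 16 mm thick, steel rings with black seals, about 0.2 kg, lying flat on the bench at the start. Origin: centre of its underside, z up along its axis.
- small_bearing: Ball bearing 47 mm outside, 20 mm bore, 14 mm thick, steel rings with brown-red seals, about 0.1 kg, lying flat on the bench at the start. Origin: centre of its underside, z up along its axis.
- brass_weight: Brass load weight, standing upright, 70 mm tall, about 0.6 kg: foot 38 mm dia and 6 mm high, body 46 mm dia up to 46 mm, neck 16 mm dia up to 56 mm, knob 26 mm dia from 56 to 70 mm above its underside. Origin: centre of its underside, z up along its axis.
- steel_weight: Dark steel load weight, standing upright, 64 mm tall, about 0.28 kg: foot 28 mm dia and 5 mm high, body 35 mm dia up to 40 mm, neck 12 mm dia up to 50 mm, knob 22 mm dia from 50 to 64 mm above its underside. Origin: centre of its underside, z up along its axis.
- oil_bottle: Bystander, loose: white oil bottle with red spout, 42 mm dia, 128 mm tall, upright. Leave it alone. Origin: centre of its underside.
- wooden_case: Bystander, loose: closed wooden case 130 x 85 x 42 mm. Leave it alone. Origin: centre of its underside.
Mind the look-alikes: they are no part of the job. Of the things that look like the steel_weight, take the one that is nearest to the robot's base at the start. There is more than one size of the brass_weight; the one meant has the size given above.

How it is judged:
At the end, for the whole second after the job is handed in: Master flat on the cork within 12 mm of its centre; large bearing flat on the green seat ring, small one on the blue, within 8 mm of the seat axis; brass weight upright on the large bearing, steel on the small, within 8 mm of its centre; all released, at rest (horizontal distance between setting_master and cork_rest below 0.012 m and height (world z) of setting_master between 0.005 and 0.011 m and angle between each of setting_master, large_bearing, small_bearing, brass_weight, steel_weight's own z axis and vertical below 0.06 rad and horizontal distance between large_bearing and green_gauge below 0.008 m and height (world z) of large_bearing between 0.025 and 0.031 m and horizontal distance between small_bearing and blue_gauge below 0.008 m and height (world z) of small_bearing between 0.025 and 0.031 m and horizontal distance between brass_weight and large_bearing below 0.008 m and height (world z) of brass_weight between 0.041 and 0.047 m and horizontal distance between steel_weight and small_bearing below 0.008 m and height (world z) of steel_weight between 0.039 and 0.045 m and linear speed of each of setting_master, large_bearing, small_bearing, brass_weight, steel_weight below 0.02 m/s and angular speed of each of setting_master, large_bearing, small_bearing, brass_weight, steel_weight below 0.2 rad/s); the robot touches nothing.
It fails at once if the oil bottle is moved by more than 15 mm or tipped (distance of oil_bottle from where it was at the start of the episode above 0.015 m or angle between oil_bottle's own z axis and vertical above 0.3 rad).
It fails at once if the wooden case is moved by more than 15 mm (distance of wooden_case from where it was at the start of the episode above 0.015 m).
It fails at once if something is slammed down on a gauge, a bearing or the cork rest (contact force above 60 N) (contact force between large_bearing and green_gauge above 60 N or contact force between small_bearing and blue_gauge above 60 N or contact force between setting_master and cork_rest above 60 N or contact force between brass_weight and large_bearing above 60 N or contact force between steel_weight and small_bearing above 60 N).
It fails at once if one of the five parts is dropped: falls free of the fingers faster than 0.4 m/s (a fall of about 8 mm or more) ((contact force between the fingers and setting_master below 0.1 N and linear speed of setting_master above 0.4 m/s) or (contact force between the fingers and large_bearing below 0.1 N and linear speed of large_bearing above 0.4 m/s) or (contact force between the fingers and small_bearing below 0.1 N and linear speed of small_bearing above 0.4 m/s) or (contact force between the fingers and brass_weight below 0.1 N and linear speed of brass_weight above 0.4 m/s) or (contact force between the fingers and steel_weight below 0.1 N and linear speed of steel_weight above 0.4 m/s)).
It also fails if it takes over 120 s, if anything falls off the work surface, if the arm or the gripper's body presses on something with over 40 N, if the wrist force passes 120 N, or if a joint passes its speed limit or range.

## Robot

A 6-joint arm with a two-finger parallel gripper is mounted at the origin on the work surface. World frame = base frame: x ahead of the robot, y to its left, z up, the work surface at z = 0. Lengths are in m, angles in rad, forces in N, time in s.
With the tool pointing down it reaches from about 0.425 to 0.95 m from the base axis. Payload 3.5 kg.
Tool frame: the origin (TCP) lies between the finger pads; the fingertips stand 22 mm ahead of it and the grasp point (between the pads) lies 3 mm ahead of it (ctrl.nose_length is the z of the fingertips in the tool frame, in m); z points along the fingers, y is the line along which they close (so a half turn about z gives the same grasp; the last joint's range is limited). The gripper opens to 85 mm and grips with 20 to 120 N. Pads are 22 mm wide; open, the fingers measure 114 mm over their backs; the gripper's body (76 mm by 85 mm) begins 54 mm behind the grasp point. The pads swing forward as they close: fully open they stand 13 mm farther back than shut.
Start: joints at [1.138, 0.286, 1.577, -0, 1.279, -0.15], TCP at [0.188, 0.648, 0.253] pointing down, gripper open.
Joint ranges: [-2.77, 2.77], [-0.9, 2.22], [0.21, 2.48], [-1.53, 4.67], [0.24, 2.81], [-2.84, 2.84]. Speed limits (rad/s): [2.79, 2.79, 3.14, 3.14, 3.14, 3.14].

## Interface

Orientations are given as a unit quaternion [x, y, z, w].
In Python, from plant import ctrl gives the robot as it stands. The module is installed in compiled form; this text tells all that it offers.
- The arm moves only by the tool send_rows, never from a script. Its argument "rows" is text: rows parted by semicolons, each of 7 numbers parted by spaces: the turn, a rotation vector about the tool's x, y, z in normalised numbers (1 is 90 degrees), then the shift along the tool's x, y, z in shares of 800 mm (1.0 is 800 mm), then the opening, from -1 (shut) to 1 (fully open). A call has 1 to 8 rows; each row is the pose to reach, as a shift and turn from the pose commanded when the call began, along the tool's axes at that moment; what a row does not reach only later rows make up. A row lasts 1/8 s, in which the tool goes at most 62.5 mm and 10.7 degrees, less where a joint would pass 70% of its speed; a pose out of reach is approached as far as the arm can. A shift or turn number past 1, either way, is cut back to 1. A call with a gripper value outside its range is refused whole. The fingers move at their own pace and stop on an object; "grip_force" is the grip in N (left out, the last holds). Time passes only in rows, so rows that repeat a pose let the fingers close. It gives the time, the measured TCP pose, the force, the opening and the grip force at its end, in the units of the state.
- ctrl.get_state(): the state, without advancing time (a new reading comes with each control period).
- ctrl.read_camera(name): name is "scene" or "top" or "wrist"; returns a dict with "color" (400x640x3 uint8, red, green, blue), "fx", "fy", "cx", "cy" (pixels), "extrinsics" (4x4, takes a point from world to camera coordinates). Camera axes: x right, y down, z forward; pixel columns grow to the right and rows downward; lengths in m; the calibration is good to about 2 mm. A picture is of the moment at which its call begins. There is no depth.
- ctrl.sign_off(): hands the job in; it is judged then, once.
Trained networks look in a picture, given as the dict that the camera call returned (one of the last four; its "shot" number tells which), for a name from the list of things; names that differ only in an ending like _2 or _b are one class to them, and where a whole thing is asked for, a point or a joint stands for the part that bears it (a point fixed in the world has none). Each returns a list of dicts, best first, with "p" (0 to 1); they miss things now and then, are a little off and sometimes report something else, mostly with a low value. They report only what shows in the picture. A call takes as long as a camera call. They do not tell look-alikes from the thing itself.
- ctrl.look_for(picture, target): "position" ([x, y, z] in m, in the coordinates of the camera as it stood for that picture, good to about 4 mm: the middle of the surface that is visible of it).
The state is a dict: "time": time; "qpos": joint angles; "dq": joint speeds; "joint_efforts": joint torques, N m; "eef_pos": TCP position; "tcp_rot": TCP orientation; "contact_force": force on the tool from outside, world axes, zero at the start; "wrist_torque": the same for the moment, N m; "opening": opening from 0.0 (shut) to 1.0 (fully open); "finger_force": force on a finger pad.
Only numpy, scipy, OpenCV 4.12 (cv2) and the standard library are available. Lean on these libraries where they do the work, as an engineer would, in place of code of your own. Each camera call takes 0.05 s, during which the arm holds its last target. There are 200 camera calls.

## Working session

There is one attempt and no reset: what is moved stays moved. The work goes in short steps, Python scripts to look and compute and a tool call to move; the robot and the scene stay as the last step left them, time stands still between calls to the robot, and variables do not carry over. Pictures are saved under pics/ and viewed, at most 14 in all, crops included, and the job is handed in when it is done.

Besides the shell and the picture viewer there is one more tool, called as a command line: name --argument value ..., lists and objects as JSON in quotes. send_rows: Moves the arm, as the interface text tells. Its arguments: {"type":"object","properties":{"rows":{"type":"string"},"grip_force":{"type":"number"}},"required":["rows"]}

```bash
mkdir -p pics; cat > h.py <<'E'
import numpy as np, cv2
from plant import ctrl
from scipy.spatial.transform import Rotation as R
def world(pic,p):
    E=np.array(pic["extrinsics"]); return E[:3,:3].T@(np.array(p)-E[:3,3])
def proj(pic,P):
    E=np.array(pic["extrinsics"]); c=E[:3,:3]@np.array(P)+E[:3,3]
    return np.array([pic["fx"]*c[0]/c[2]+pic["cx"],pic["fy"]*c[1]/c[2]+pic["cy"]])
def pix2plane(pic,uv,z):
    E=np.array(pic["extrinsics"]); Rt=E[:3,:3].T; o=-Rt@E[:3,3]
    d=Rt@np.array([(uv[0]-pic["cx"])/pic["fx"],(uv[1]-pic["cy"])/pic["fy"],1])
    return o+d*(z-o[2])/d[2]
def save(pic,name,box=None,k=1):
    im=pic["color"][:,:,::-1]
    if box: im=im[box[1]:box[3],box[0]:box[2]]
    if k!=1: im=cv2.resize(im,None,fx=k,fy=k,interpolation=cv2.INTER_CUBIC)
    cv2.imwrite("pics/"+name,im)
E
python3 - <<'E'
from h import *
np.set_printoptions(precision=3,suppress=True)
T="green_gauge blue_gauge cork_rest setting_master large_bearing small_bearing brass_weight steel_weight oil_bottle wooden_case".split()
for c in ("top","scene"):
    p=ctrl.read_camera(c); save(p,c+"0.png")
    E=np.array(p["extrinsics"]);print(c,p["fx"],"cam at",-E[:3,:3].T@E[:3,3])
    for t in T:
        for r in ctrl.look_for(p,t):
            if r["p"]>.2:
                w=world(p,r["position"]); print(t,round(r["p"],2),w,proj(p,w).round())
s=ctrl.get_state();print(s)
E
```

```text
top 520.9120978384384 cam at [0.37  0.01  1.312]
green_gauge 0.74 [ 0.69  -0.258  0.018] [413. 123.]
blue_gauge 0.64 [0.683 0.273 0.02 ] [203. 123.]
cork_rest 0.57 [ 0.6   -0.008  0.006] [314. 158.]
setting_master 0.95 [ 0.602 -0.284  0.047] [426. 156.]
large_bearing 0.77 [0.391 0.244 0.014] [211. 239.]
small_bearing 0.47 [ 0.397 -0.242  0.015] [407. 239.]
brass_weight 0.79 [0.461 0.078 0.045] [278. 211.]
brass_weight 0.71 [0.384 0.116 0.037] [262. 242.]
steel_weight 0.65 [ 0.486 -0.205  0.039] [394. 202.]
steel_weight 0.56 [ 0.435 -0.071  0.039] [339. 222.]
steel_weight 0.51 [ 0.501 -0.139  0.043] [367. 196.]
oil_bottle 0.85 [0.486 0.418 0.074] [135. 198.]
wooden_case 0.58 [ 0.531 -0.415  0.046] [480. 185.]
scene 439.76797269720447 cam at [1.082 0.63  0.721]
green_gauge 0.91 [ 0.716 -0.242  0.018] [192. 198.]
blue_gauge 0.68 [0.727 0.291 0.017] [329. 336.]
cork_rest 0.86 [ 0.606 -0.006  0.009] [282. 229.]
setting_master 0.69 [ 0.614 -0.281  0.05 ] [217. 167.]
large_bearing 0.95 [0.396 0.243 0.017] [419. 243.]
large_bearing 0.67 [ 0.718 -0.242  0.018] [191. 198.]
small_bearing 0.63 [
[... 151 characters left out ...]
 [ 0.444 -0.067  0.041] [316. 182.]
steel_weight 0.66 [ 0.51  -0.134  0.042] [280. 180.]
steel_weight 0.63 [ 0.495 -0.204  0.038] [269. 167.]
oil_bottle 0.79 [0.501 0.43  0.066] [468. 301.]
wooden_case 0.86 [ 0.542 -0.403  0.046] [216. 142.]
{'time': 1.1, 'qpos': array([ 1.138,  0.286,  1.577,  0.   ,  1.279, -0.15 ]), 'dq': array([ 0.002, -0.001,  0.   , -0.   , -0.001, -0.001]), 'joint_efforts': array([  0.001, -40.595, -29.295,  -0.   ,   0.   ,   0.   ]), 'eef_pos': array([0.188, 0.648, 0.253]), 'tcp_rot': array([0.141, 0.99 , 0.   , 0.   ]), 'contact_force': array([-0.511,  0.005, -0.073]), 'wrist_torque': array([0.003, 0.026, 0.014]), 'finger_force': 0.0, 'opening': 0.9998323259207437}
```

View images.

View pics/top0.png

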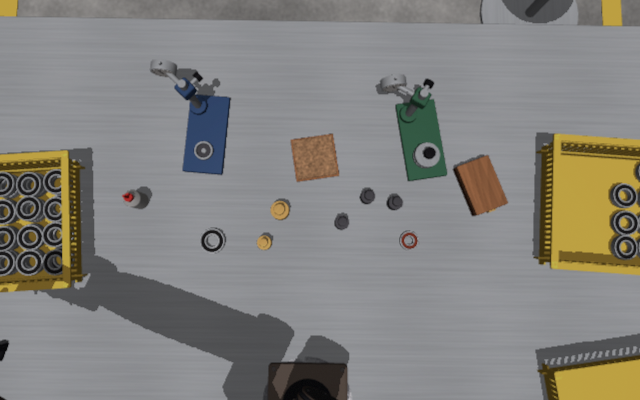

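View pics/scene0.png

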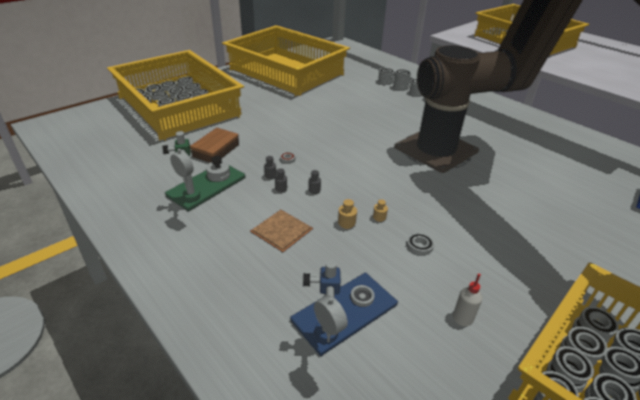

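The two pictures show these candidates, in top-camera pixels:
- **Steel weights:** (341,222), (367,196) and (394,202). The nearest to the base is (341,222).
- **Brass weights:** (280,210) is large and (264,242) is small. I choose (280,210).
- **Bearings:** the large one is at (212,240) and the small red one at (408,240). Those in the bins don't count.
- **Master:** (427,154).

One close crop to check these choices.

```bash
python3 - <<'E'
from h import *
np.set_printoptions(precision=4,suppress=True)
p=ctrl.read_camera("top"); save(p,"crop1.png",(180,130,440,260),3)
for n,uv,z in [("blue",(203,150),.028),("cork",(315,158),.008),("masterknob",(428.5,153),.072),("brass",(280,210),.046),("sbrass",(264,242),.03),("steel",(341.5,222),.04),("s2",(367,196),.04),("s3",(394,202),.04),("large",(212.5,240),.016),("small",(408.5,240),.014)]:
    w=pix2plane(p,uv,z); print(n,w,np.hypot(*w[:2]).round(3))
E
```

```text
blue [0.6117 0.2695 0.028 ] 0.668
cork [ 0.599  -0.0107  0.008 ] 0.599
masterknob [ 0.604 -0.284  0.072] 0.667
brass [0.4629 0.0736 0.046 ] 0.469
sbrass [0.3851 0.112  0.03  ] 0.401
steel [ 0.436  -0.0768  0.04  ] 0.443
s2 [ 0.5007 -0.139   0.04  ] 0.52
s3 [ 0.4868 -0.2053  0.04  ] 0.528
large [0.3885 0.2405 0.016 ] 0.457
small [ 0.3949 -0.2454  0.014 ] 0.465
```

View pics/crop1.png

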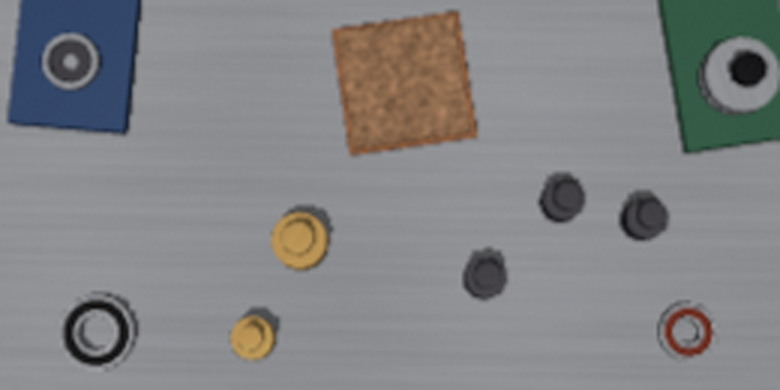

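Crop: the large brass weight is at crop (300,240), the small look-alike at (252,338), and the nearest steel weight at (485,273). The choices hold. I'll survey the blue seat, the cork and the master with the wrist camera on the way.

The rows are not in the units I measure in: shifts go in shares of 800 mm and turns go in shares of 90 degrees. I convert before sending: -511 mm / 800 = -0.6388, -250 mm / 800 = -0.3125, -16.2 degrees / 90 = -0.18.

send_rows --rows "0 0 -0.0889 -0.3125 -0.15 0 1;0 0 -0.18 -0.6388 -0.3063 0 1;0 0 -0.18 -0.6388 -0.3063 0 1;0 0 -0.18 -0.6388 -0.3063 0 1;0 0 -0.18 -0.6388 -0.3063 0 1;0 0 -0.18 -0.6388 -0.3063 0 1;0 0 -0.18 -0.6388 -0.3063 0 1;0 0 -0.18 -0.6388 -0.3063 0 1"

```text
time: 2.15
eef_pos: [0.5623, 0.3133, 0.2536]
tcp_rot: [0.0, 1.0, 0.0, 0.0]
contact_force: [-0.3, 0.9, -0.0]
opening: 0.999
finger_force: 0.0
```

send_rows --rows "0 0 0 0 0 0 1;0 0 0 0 0 0 1"

```text
time: 2.4
eef_pos: [0.5607, 0.3148, 0.2531]
tcp_rot: [0.0, 1.0, 0.0, -0.0]
contact_force: [-0.6, 0.6, -0.3]
opening: 1.001
finger_force: 0.0
```

```bash
python3 - <<'E'
from h import *
np.set_printoptions(precision=4,suppress=True)
p=ctrl.read_camera("wrist"); save(p,"w1.png")
E=np.array(p["extrinsics"]);print(p["fx"],-E[:3,:3].T@E[:3,3],E[:3,:3])
print(proj(p,[.6117,.2695,.028]))
for t in ["blue_gauge"]:
    for r in ctrl.look_for(p,t): print(t,r["p"],world(p,r["position"]))
E
```

```text
281.88257587952995 [0.4865 0.3149 0.3741] [[ 0.0006  1.     -0.0008]
 [ 0.9576 -0.0003  0.2881]
 [ 0.2881 -0.0009 -0.9576]]
[289.915  216.6359]
blue_gauge 0.82 [0.6505 0.2713 0.0172]
```

View pics/w1.png

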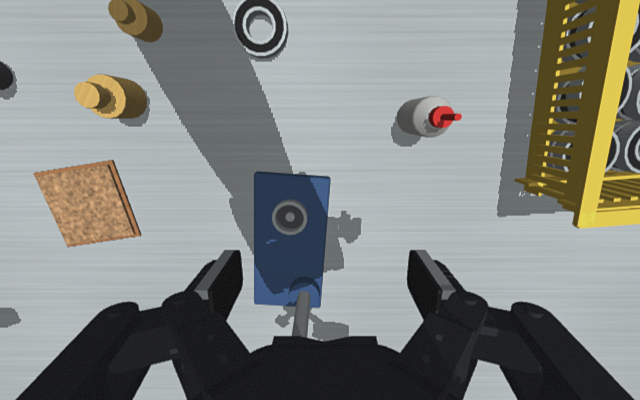

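The blue ring shows at (290,217), the large bearing at (261,26), the brass weight at (100,95) and the cork at (88,203). I'll fit projected circles to refine their positions.

```bash
cat >> h.py <<'E'
from scipy.ndimage import map_coordinates
def fit(pic,xy,z,r,span=.012,sign=0):
    """best centre of a horizontal circle of radius r at height z: gradient along the projected circle"""
    g=cv2.GaussianBlur(cv2.cvtColor(pic["color"],cv2.COLOR_RGB2GRAY).astype(float),(0,0),.8)
    E=np.array(pic["extrinsics"]); a=np.linspace(0,2*np.pi,90,endpoint=False); c=np.array([np.cos(a),np.sin(a)])
    def samp(x,y,rr):
        P=np.vstack([x+rr*c[0],y+rr*c[1],np.full(90,z)]); q=E[:3,:3]@P+E[:3,3:]
        return map_coordinates(g,[pic["fy"]*q[1]/q[2]+pic["cy"],pic["fx"]*q[0]/q[2]+pic["cx"]],order=1,mode="nearest")
    def sc(x,y):
        d=samp(x,y,r+.0012)-samp(x,y,r-.0012)
        return abs(d.mean()) if sign==0 else sign*d.mean()
    best=None
    for st,sp in ((.001,span),(.00025,.001)):
        x0,y0=xy if best is None else best[1:]
        o=np.arange(-sp,sp+1e-9,st)
        best=max((sc(x0+i,y0+j),x0+i,y0+j) for i in o for j in o)
    return np.round(best[1:],4),round(best[0],1)
def cork(pic):
    h=cv2.cvtColor(pic["color"],cv2.COLOR_RGB2HSV)
    m=cv2.inRange(h,(5,70,60),(20,190,230)); m=cv2.morphologyEx(m,cv2.MORPH_OPEN,np.ones((3,3)))
    m=cv2.morphologyEx(m,cv2.MORPH_CLOSE,np.ones((7,7)))
    out=[]
    for k in cv2.findContours(m,0,2)[0]:
        if cv2.contourArea(k)<1500: continue
        w=np.array([pix2plane(pic,q[0],.008)[:2] for q in k])
        b=cv2.minAreaRect((w*1000).astype(np.float32)); out.append((np.round(b[0],1),np.round(b[1],1)))
    return out
E
python3 - <<'E'
from h import *
for c in("wrist","top"):
    p=ctrl.read_camera(c); print(c)
    print("blue o/i",fit(p,(.6117,.2695),.028,.0235),fit(p,(.6117,.2695),.028,.0185))
    print("large",fit(p,(.389,.2405),.016,.031),fit(p,(.389,.2405),.016,.015))
    print("brass body/knob",fit(p,(.463,.0736),.046,.023),fit(p,(.463,.0736),.07,.013))
    print("steel",fit(p,(.436,-.0768),.04,.0175),fit(p,(.436,-.0768),.064,.011))
    print("master",fit(p,(.604,-.284),.044,.031),fit(p,(.604,-.284),.072,.014))
    print("small",fit(p,(.395,-.245),.014,.0235),fit(p,(.395,-.245),.014,.010))
    print("cork",cork(p))
E
```

```text
wrist
blue o/i (array([0.6137, 0.2683]), np.float64(32.1)) (array([0.614, 0.268]), np.float64(31.3))
large (array([0.3942, 0.2422]), np.float64(43.2)) (array([0.389 , 0.2412]), np.float64(63.2))
brass body/knob (array([0.4652, 0.0729]), np.float64(27.7)) (array([0.465 , 0.0731]), np.float64(25.4))
steel (array([ 0.4465, -0.0878]), np.float64(20.2)) (array([ 0.4438, -0.0878]), np.float64(19.8))
master (array([ 0.5992, -0.282 ]), np.float64(0.6)) (array([ 0.601 , -0.2745]), np.float64(0.9))
small (array([ 0.403, -0.232]), np.float64(14.1)) (array([ 0.4022, -0.234 ]), np.float64(0.5))
cork [(array([602. ,  -7.1]), array([107.8, 109.7])), (array([462.9,  49.9]), array([48.2, 80.4]))]
top
blue o/i (array([0.6122, 0.2698]), np.float64(15.7)) (array([0.6122, 0.2698]), np.float64(14.0))
large (array([0.3908, 0.239 ]), np.float64(23.8)) (array([0.3902, 0.238 ]), np.float64(31.1))
brass body/knob (array([0.4645, 0.0769]), np.float64(11.5)) (array([0.476 , 0.0606]), np.float64(10.4))
steel (array([ 0.4355, -0.0758]), np.float64(29.1)) (array([ 0.4472, -0.0785]), np.float64(16.5))
master (array([ 0.6062, -0.2875]), np.float64(28.8)) (array([ 0.605 , -0.2848]), np.float64(46.2))
small (array([ 0.3958, -0.2428]), np.float64(19.8)) (array([ 0.3948, -0.2428]), np.float64(20.1))
cork [(array([ 535.3, -432.7]), array([136.1,  88.7])), (array([600.8,  -9.1]), array([108.6, 108.5]))]
```

To row units: -480 mm / 800 = -0.6, -420 mm / 800 = -0.525.

send_rows --rows "0 0 0 0 -0.075 0 1;0 0 0 0 -0.15 0 1;0 0 0 0 -0.225 0 1;0 0 0 0 -0.3 0 1;0 0 0 0 -0.375 0 1;0 0 0 0 -0.45 0 1;0 0 0 0 -0.525 0.0125 1;0 0 0 0 -0.6 0.025 0.6"

```text
time: 3.6
eef_pos: [0.561, -0.1658, 0.2338]
tcp_rot: [-0.001, 1.0, -0.0, 0.001]
contact_force: [0.9, -0.6, -0.4]
opening: 0.813
finger_force: 0.0
```

To row units: -120 mm / 800 = -0.15, -110 mm / 800 = -0.1375.

send_rows --rows "0 0 0 0 -0.075 0.0188 0.2;0 0 0 0 -0.1375 0.0375 0.2;0 0 0 0 -0.15 0.0375 0.2;0 0 0 0 -0.15 0.0375 0.2"

```text
time: 4.1
eef_pos: [0.5612, -0.2846, 0.2035]
tcp_rot: [-0.0, 1.0, 0.0, 0.0]
contact_force: [-0.3, 0.8, -0.3]
opening: 0.594
finger_force: 0.0
```

```bash
python3 - <<'E'
from h import *
print(ctrl.get_state()["eef_pos"])
p=ctrl.read_camera("wrist"); save(p,"w2.png")
print("steel",fit(p,(.436,-.0758),.04,.0175),fit(p,(.436,-.0758),.064,.011))
print("master",fit(p,(.605,-.285),.044,.031),fit(p,(.605,-.285),.072,.014))
print("small",fit(p,(.395,-.243),.014,.0235),fit(p,(.395,-.243),.014,.010))
print("cork",cork(p))
E
```

```text
[ 0.56120247 -0.28458554  0.20353087]
steel (array([ 0.4385, -0.0813]), np.float64(36.1)) (array([ 0.4382, -0.08  ]), np.float64(76.7))
master (array([ 0.6078, -0.2895]), np.float64(31.8)) (array([ 0.6042, -0.2892]), np.float64(53.0))
small (array([ 0.3952, -0.2488]), np.float64(40.8)) (array([ 0.3958, -0.2488]), np.float64(79.3))
cork [(array([601.4, -15.3]), array([108.4, 109.1])), (array([ 538. , -438.5]), array([145.6, 100.6]))]
```

View pics/w2.png

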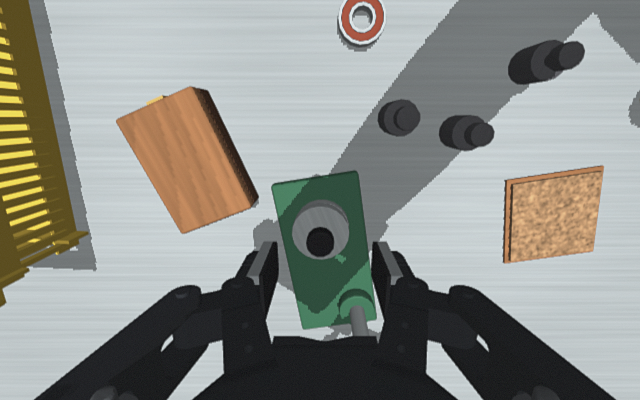

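The master's knob is at (320,241) on the green gauge, with its disc around (320,228). The fingers are about centred over it. Descending onto the knob.

To row units: 134 mm / 800 = 0.1675, 131 mm / 800 = 0.1638.

send_rows --rows "0 0 0 -0.0375 -0.0038 0.025 0.2;0 0 0 -0.055 -0.005 0.0625 0.2;0 0 0 -0.055 -0.005 0.1 0.2;0 0 0 -0.055 -0.005 0.1313 0.2;0 0 0 -0.055 -0.005 0.1525 0.2;0 0 0 -0.055 -0.005 0.1638 0.2;0 0 0 -0.055 -0.005 0.1675 0.2;0 0 0 -0.055 -0.005 0.1675 0.2"

```text
time: 5.15
eef_pos: [0.6054, -0.2894, 0.0702]
tcp_rot: [0.0, 1.0, -0.0, 0.001]
contact_force: [-0.3, 0.0, 0.0]
opening: 0.6
finger_force: 0.0
```

send_rows --rows "0 0 0 0 0 0 -0.2;0 0 0 0 0 0 -0.4;0 0 0 0 0 0 -1;0 0 0 0 0 0 -1;0 0 0 0 0 0 -1;0 0 0 0 0 0 -1;0 0 0 0 0 0 -1" --grip_force 50

```text
time: 6.02
eef_pos: [0.6054, -0.2895, 0.0705]
tcp_rot: [0.0, 1.0, -0.0, 0.001]
contact_force: [-2.4, 1.0, 6.3]
opening: 0.311
finger_force: 49.0
```

To row units: 165 mm / 800 = 0.2063, 125 mm / 800 = 0.1563.

send_rows --rows "0 0 0 0 0 -0.0038 -1;0 0 0 0 0 -0.015 -1;0 0 0 0 0 -0.0375 -1;0 0 0 0 0.0188 -0.0625 -1;0 0 0 0.0013 0.0563 -0.075 -1;0 0 0 0.0025 0.1063 -0.075 -1;0 0 0 0.0038 0.1563 -0.075 -1;0 0 0 0.005 0.2063 -0.075 -1"

```text
time: 7.02
eef_pos: [0.6011, -0.1222, 0.1312]
tcp_rot: [-0.0, 1.0, -0.0, 0.001]
contact_force: [0.9, 0.4, -3.7]
opening: 0.308
finger_force: 49.6
```

To row units: 115 mm / 800 = 0.1438, 112 mm / 800 = 0.14.

send_rows --rows "0 0 0 0 0.05 0 -1;0 0 0 0 0.0938 0 -1;0 0 0 0 0.125 0 -1;0 0 0 0 0.14 0 -1;0 0 0 0 0.1438 0 -1;0 0 0 0 0.1438 0 -1"

```text
time: 7.78
eef_pos: [0.6011, -0.0097, 0.1297]
tcp_rot: [0.0, 1.0, -0.0, 0.0]
contact_force: [-0.3, 0.5, -2.9]
opening: 0.307
finger_force: 49.7
```

```bash
python3 - <<'E'
from h import *
s=ctrl.get_state();print(s["eef_pos"],s["contact_force"],s["opening"])
p=ctrl.read_camera("wrist"); save(p,"w3.png")
print("cork",cork(p)); 
for r in ctrl.look_for(p,"setting_master"): print(r["p"],world(p,r["position"]))
t=ctrl.read_camera("top"); print("cork",cork(t))
print("green ring",[fit(t,(.605,-.287),.028,r) for r in(.031,.025)],[fit(p,(.605,-.287),.028,r) for r in(.031,.025)])
E
```

```text
[ 0.60105666 -0.00966916  0.12974216] [-0.31443978  0.50134715 -2.9147502 ] 0.3067242947510363
cork [(array([601.9, -11. ]), array([107.2, 107.6]))]
0.86 [ 0.5874585  -0.00655803  0.1040228 ]
cork [(array([ 535.4, -432.8]), array([136.2,  88.5]))]
green ring [(array([ 0.606 , -0.2862]), np.float64(23.5)), (array([ 0.606 , -0.2862]), np.float64(26.7))] [(array([ 0.6078, -0.2892]), np.float64(38.6)), (array([ 0.6082, -0.2882]), np.float64(43.1))]
```

View pics/w3.png

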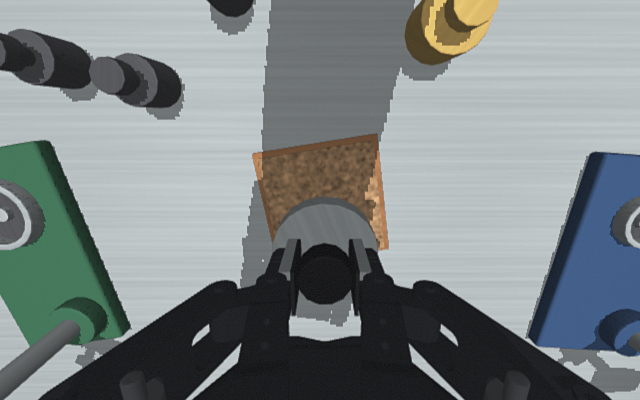

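The master hangs level at (325,225) over the cork. Lowering it.

To row units: 77 mm / 800 = 0.0963, 76 mm / 800 = 0.095.

send_rows --rows "0 0 0 0 -0.0013 0.0125 -1;0 0 0 0 -0.0013 0.0313 -1;0 0 0 0 -0.0013 0.0525 -1;0 0 0 0 -0.0013 0.07 -1;0 0 0 0 -0.0013 0.0825 -1;0 0 0 0 -0.0013 0.0913 -1;0 0 0 0 -0.0013 0.095 -1;0 0 0 0 -0.0013 0.0963 -1"

```text
time: 8.93
eef_pos: [0.6012, -0.0102, 0.0525]
tcp_rot: [-0.0, 1.0, -0.0, 0.0]
contact_force: [-0.4, 0.3, -3.9]
opening: 0.307
finger_force: 49.7
```

To row units: 1.6 mm / 800 = 0.002, 1.3 mm / 800 = 0.0016.

send_rows --rows "0 0 0 0 0 0.0004 -1;0 0 0 0 0 0.0009 -1;0 0 0 0 0 0.0013 -1;0 0 0 0 0 0.0016 -1;0 0 0 0 0 0.002 -1;0 0 0 0 0 0.002 -1"

```text
time: 9.68
eef_pos: [0.6009, -0.0102, 0.0507]
tcp_rot: [0.0, 1.0, 0.0, -0.0]
contact_force: [0.4, -0.4, -3.2]
opening: 0.304
finger_force: 49.7
```

To row units: 0.8 mm / 800 = 0.001, 0.4 mm / 800 = 0.0005.

send_rows --rows "0 0 0 0 0 0.0005 -1;0 0 0 0 0 0.001 -1;0 0 0 0 0 0.001 -1"

```text
time: 10.05
eef_pos: [0.601, -0.0102, 0.0506]
tcp_rot: [-0.0, 1.0, -0.0, -0.0]
contact_force: [-3.2, -0.9, 2.0]
opening: 0.307
finger_force: 50.1
```

send_rows --rows "0 0 0 0 0 0 -0.3;0 0 0 0 0 0 -0.1;0 0 0 0 0 0 0.2;0 0 0 0 0 0 0.2;0 0 0 0 0 -0.0188 0.2;0 0 0 0 0 -0.0625 0.2;0 0 0 0.0125 0.015 -0.125 0.5;0 0 0 0.0563 0.0625 -0.175 1"

```text
time: 11.05
eef_pos: [0.5591, 0.0374, 0.1923]
tcp_rot: [0.001, 1.0, -0.0, 0.003]
contact_force: [0.6, 0.1, 0.8]
opening: 0.937
finger_force: 0.0
```

To row units: 200 mm / 800 = 0.25, 199 mm / 800 = 0.2488.

send_rows --rows "0 0 0 0.0438 0.0525 -0.0125 1;0 0 0 0.0875 0.105 -0.0125 1;0 0 0 0.1313 0.1575 -0.0125 1;0 0 0 0.1688 0.2 -0.0125 1;0 0 0 0.1938 0.2313 -0.0125 1;0 0 0 0.2075 0.2488 -0.0125 1;0 0 0 0.2075 0.25 -0.0125 1;0 0 0 0.2075 0.25 -0.0125 1"

```text
time: 12.05
eef_pos: [0.3922, 0.2377, 0.1985]
tcp_rot: [0.0, 1.0, -0.0, 0.0]
contact_force: [0.2, 0.3, -0.4]
opening: 1.0
finger_force: 0.0
```

```bash
python3 - <<'E'
from h import *
s=ctrl.get_state();print(s["eef_pos"],s["contact_force"],s["opening"])
p=ctrl.read_camera("wrist"); save(p,"w4.png")
t=ctrl.read_camera("top")
for q in (p,t):
    print("large",fit(q,(.390,.24),.016,.031),fit(q,(.390,.24),.016,.015),fit(q,(.390,.24),0.,.031))
    print("master",fit(q,(.601,-.0105),.024,.031),fit(q,(.601,-.0105),.052,.014))
E
```

```text
[0.39223733 0.23770878 0.19853311] [ 0.18617542  0.29696739 -0.41818588] 0.999774329276207
large (array([0.3858, 0.238 ]), np.float64(32.7)) (array([0.3845, 0.2405]), np.float64(60.3)) (array([0.389 , 0.2408]), np.float64(40.0))
master (array([ 0.611 , -0.0087]), np.float64(5.8)) (array([ 0.6022, -0.0045]), np.float64(2.0))
large (array([0.3915, 0.2438]), np.float64(10.1)) (array([0.3845, 0.2392]), np.float64(12.9)) (array([0.3915, 0.2465]), np.float64(10.4))
master (array([ 0.6022, -0.0082]), np.float64(13.2)) (array([ 0.601 , -0.0092]), np.float64(45.5))
```

View pics/w4.png

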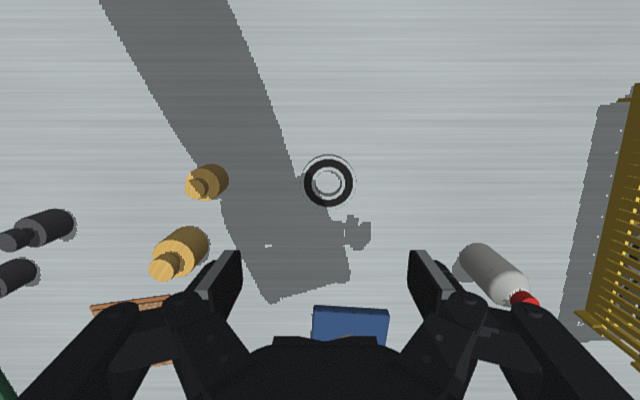

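The bearing shows at (329,182). Its black seal has clear contrast, so I'll fit that directly.

```bash
cat >> h.py <<'E'
def blob(pic,mask,xy,z,rad=.05):
    """fit circle to outer contour of the mask piece around xy, mapped to height z; returns centre, radius"""
    u=proj(pic,[*xy,z]); n,l,st,c=cv2.connectedComponentsWithStats(mask)
    i=min(range(1,n),key=lambda k:np.hypot(*(c[k]-u))+(1e3 if st[k,4]<60 else 0))
    k=max(cv2.findContours((l==i).astype(np.uint8),0,1)[0],key=len)
    w=np.array([pix2plane(pic,q[0],z)[:2] for q in k]); 
    A=np.c_[2*w,np.ones(len(w))]; s=np.linalg.lstsq(A,(w**2).sum(1),rcond=None)[0]
    return np.round(s[:2],4),round(float(np.sqrt(s[2]+s[0]**2+s[1]**2)),4)
E
python3 - <<'E'
from h import *
p=ctrl.read_camera("wrist")
g=cv2.cvtColor(p["color"],cv2.COLOR_RGB2GRAY)
print(blob(p,(g<60).astype(np.uint8),(.388,.24),.016))
for r in (.015,.017,.019,.021,.023,.025,.026,.027,.028,.029,.031): print(r,fit(p,(.388,.24),.016,r,.008))
E
```

```text
(array([0.3889, 0.2409]), 0.0261)
0.015 (array([0.3845, 0.2408]), np.float64(58.0))
0.017 (array([0.3892, 0.2432]), np.float64(47.6))
0.019 (array([0.389, 0.241]), np.float64(91.5))
0.021 (array([0.389 , 0.2385]), np.float64(41.6))
0.023 (array([0.3865, 0.2448]), np.float64(15.1))
0.025 (array([0.388 , 0.2435]), np.float64(47.6))
0.026 (array([0.3882, 0.2418]), np.float64(68.5))
0.027 (array([0.389 , 0.2412]), np.float64(88.8))
0.028 (array([0.3895, 0.241 ]), np.float64(70.0))
0.029 (array([0.391, 0.24 ]), np.float64(44.8))
0.031 (array([0.386 , 0.2378]), np.float64(32.5))
```

To row units: 174 mm / 800 = 0.2175, 3.3 mm / 800 = 0.0041.

send_rows --rows "0 0 0 0.0038 0.0041 0.0313 1;0 0 0 0.0038 0.0041 0.075 1;0 0 0 0.0038 0.0041 0.1188 1;0 0 0 0.0038 0.0041 0.1563 1;0 0 0 0.0038 0.0041 0.1875 1;0 0 0 0.0038 0.0041 0.2063 1;0 0 0 0.0038 0.0041 0.215 1;0 0 0 0.0038 0.0041 0.2175 1"

```text
time: 13.2
eef_pos: [0.3889, 0.2415, 0.0244]
tcp_rot: [0.0, 1.0, 0.0, 0.0]
contact_force: [-0.2, -0.9, 0.6]
opening: 0.996
finger_force: 0.0
```

To row units: 3 mm / 800 = 0.0038, 2 mm / 800 = 0.0025.

send_rows --rows "0 0 0 0 0 0.0013 0.85;0 0 0 0 0 0.0025 0.7;0 0 0 0 0 0.0038 0.6;0 0 0 0 0 0.0038 0.55" --grip_force 40

```text
time: 13.7
eef_pos: [0.3885, 0.2415, 0.0213]
tcp_rot: [-0.0, 1.0, 0.0, 0.0]
contact_force: [0.7, -0.9, 0.0]
opening: 0.773
finger_force: 0.0
```

To row units: 1 mm / 800 = 0.0013.

send_rows --rows "0 0 0 0 0 0.0013 0.4;0 0 0 0 0 0.0013 0;0 0 0 0 0 0.0013 -0.5;0 0 0 0 0 0.0013 -1;0 0 0 0 0 0.0013 -1;0 0 0 0 0 0.0013 -1" --grip_force 45

```text
time: 14.45
eef_pos: [0.3886, 0.2415, 0.0217]
tcp_rot: [-0.001, 1.0, -0.0, -0.001]
contact_force: [-5.1, -2.3, 12.9]
opening: 0.706
finger_force: 45.5
```

To row units: -120 mm / 800 = -0.15, -110 mm / 800 = -0.1375.

send_rows --rows "0 0 0 0 0 -0.0025 -1;0 0 0 0 0 -0.01 -1;0 0 0 0 0 -0.025 -1;0 0 0 0 0 -0.05 -1;0 0 0 0 0 -0.0813 -1;0 0 0 0 0 -0.1125 -1;0 0 0 0 0 -0.1375 -1;0 0 0 0 0 -0.15 -1"

```text
time: 15.45
eef_pos: [0.389, 0.2417, 0.1419]
tcp_rot: [0.0, 1.0, 0.0, 0.001]
contact_force: [0.6, 0.9, -2.1]
opening: 0.701
finger_force: 49.1
```

To row units: -300 mm / 800 = -0.375, -254 mm / 800 = -0.3175.

send_rows --rows "0 0 0 -0.005 -0.0125 0 -1;0 0 0 -0.0163 -0.04 0 -1;0 0 0 -0.0363 -0.0875 0 -1;0 0 0 -0.06 -0.145 0 -1;0 0 0 -0.0838 -0.2025 0 -1;0 0 0 -0.1075 -0.26 0 -1;0 0 0 -0.1313 -0.3175 0 -1;0 0 0 -0.155 -0.375 0 -1"

```text
time: 16.45
eef_pos: [0.5119, -0.0607, 0.1388]
tcp_rot: [0.0, 1.0, 0.0, -0.001]
contact_force: [0.6, 0.5, -2.5]
opening: 0.702
finger_force: 49.1
```

To row units: -229 mm / 800 = -0.2863, -224 mm / 800 = -0.28.

send_rows --rows "0 0 0 -0.0238 -0.0575 0 -1;0 0 0 -0.0475 -0.115 0 -1;0 0 0 -0.0713 -0.1725 0 -1;0 0 0 -0.0925 -0.225 0 -1;0 0 0 -0.1063 -0.26 0 -1;0 0 0 -0.115 -0.28 0 -1;0 0 0 -0.1175 -0.2863 0 -1;0 0 0 -0.1175 -0.2863 0 -1"

```text
time: 17.45
eef_pos: [0.606, -0.2869, 0.1396]
tcp_rot: [-0.0, 1.0, 0.001, -0.001]
contact_force: [0.7, 1.0, -2.7]
opening: 0.7
finger_force: 49.1
```

```bash
python3 - <<'E'
from h import *
s=ctrl.get_state();print(s["eef_pos"],s["contact_force"],s["opening"])
p=ctrl.read_camera("wrist"); save(p,"w5.png")
g=cv2.cvtColor(p["color"],cv2.COLOR_RGB2GRAY)
for r in (.019,.027): print(fit(p,s["eef_pos"][:2],s["eef_pos"][2]-.0057,r))
print("ring",[fit(p,(.607,-.2875),.028,r) for r in(.031,.025)])
E
```

```text
[ 0.60601272 -0.28691414  0.13956262] [ 0.66232398  1.01355319 -2.6799129 ] 0.699558119681797
(array([ 0.6063, -0.2869]), np.float64(88.5))
(array([ 0.6063, -0.2869]), np.float64(93.5))
ring [(array([ 0.6082, -0.2885]), np.float64(25.4)), (array([ 0.6075, -0.2885]), np.float64(30.5))]
```

View pics/w5.png

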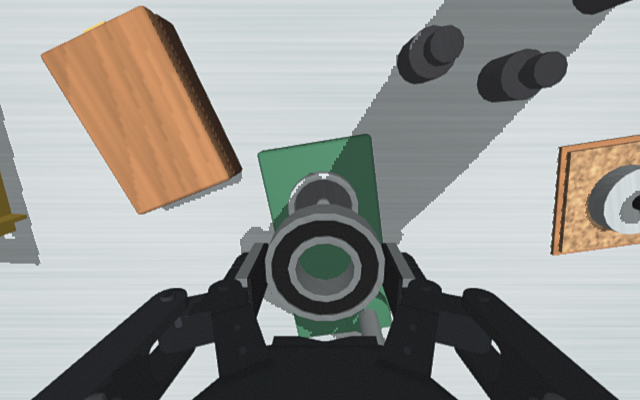

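The bearing is held level at (325,265), with the ring partly hidden behind it at (323,205). Lowering it.

To row units: 87 mm / 800 = 0.1088, -1.5 mm / 800 = -0.0019.

send_rows --rows "0 0 0 -0.0019 -0.0015 0.0125 -1;0 0 0 -0.0019 -0.0015 0.0325 -1;0 0 0 -0.0019 -0.0015 0.0575 -1;0 0 0 -0.0019 -0.0015 0.0775 -1;0 0 0 -0.0019 -0.0015 0.0925 -1;0 0 0 -0.0019 -0.0015 0.1025 -1;0 0 0 -0.0019 -0.0015 0.1075 -1;0 0 0 -0.0019 -0.0015 0.1088 -1"

```text
time: 18.5
eef_pos: [0.6081, -0.2889, 0.0533]
tcp_rot: [0.0, 1.0, -0.0, 0.0]
contact_force: [0.8, -0.5, -1.9]
opening: 0.702
finger_force: 49.1
```

To row units: 2 mm / 800 = 0.0025, 1.6 mm / 800 = 0.002.

send_rows --rows "0 0 0 0 0 0.0005 -1;0 0 0 0 0 0.001 -1;0 0 0 0 0 0.0015 -1;0 0 0 0 0 0.002 -1;0 0 0 0 0 0.0025 -1;0 0 0 0 0 0.0025 -1"

```text
time: 19.25
eef_pos: [0.6079, -0.2887, 0.0511]
tcp_rot: [0.0, 1.0, 0.0, -0.0]
contact_force: [-0.1, 0.8, -2.4]
opening: 0.702
finger_force: 49.1
```

To row units: 1.2 mm / 800 = 0.0015, 0.8 mm / 800 = 0.001.

send_rows --rows "0 0 0 0 0 0.0005 -1;0 0 0 0 0 0.001 -1;0 0 0 0 0 0.0015 -1;0 0 0 0 0 0.0015 -1"

```text
time: 19.75
eef_pos: [0.6079, -0.2888, 0.05]
tcp_rot: [0.0, 1.0, -0.0, 0.0]
contact_force: [-0.3, 1.2, -2.4]
opening: 0.702
finger_force: 49.1
```

send_rows --rows "0 0 0 0 0 0.0005 -1;0 0 0 0 0 0.001 -1;0 0 0 0 0 0.001 -1"

```text
time: 20.12
eef_pos: [0.608, -0.2888, 0.0499]
tcp_rot: [-0.0, 1.0, -0.0, 0.0]
contact_force: [-2.7, 1.5, 3.0]
opening: 0.704
finger_force: 49.6
```

To row units: -145 mm / 800 = -0.1813, -110 mm / 800 = -0.1375.

send_rows --rows "0 0 0 0 0 0 0.5;0 0 0 0 0 0 0.7;0 0 0 0 0 0 1;0 0 0 0 0 -0.005 1;0 0 0 0 0 -0.025 1;0 0 0 0 0 -0.075 1;0 0 0 0.0125 0.0313 -0.1375 1;0 0 0 0.0375 0.095 -0.1813 1"

```text
time: 21.12
eef_pos: [0.58, -0.216, 0.1977]
tcp_rot: [0.001, 1.0, -0.002, 0.003]
contact_force: [0.3, 0.5, 0.2]
opening: 1.001
finger_force: 0.0
```

To row units: 286 mm / 800 = 0.3575, 278 mm / 800 = 0.3475.

send_rows --rows "0 0 0 0.0275 0.0688 0 1;0 0 0 0.055 0.1375 0 1;0 0 0 0.0825 0.2063 0 1;0 0 0 0.1075 0.2688 0 1;0 0 0 0.125 0.315 0 1;0 0 0 0.1375 0.3475 0 1;0 0 0 0.1413 0.3575 0 1;0 0 0 0.1413 0.3575 0 1"

```text
time: 22.12
eef_pos: [0.4661, 0.0712, 0.1937]
tcp_rot: [-0.0, 1.0, -0.0, 0.001]
contact_force: [0.1, -0.8, 0.0]
opening: 1.0
finger_force: 0.0
```

```bash
python3 - <<'E'
from h import *
s=ctrl.get_state();print(s["eef_pos"],s["contact_force"],s["opening"])
p=ctrl.read_camera("wrist"); t=ctrl.read_camera("top"); save(p,"w6.png")
for q in (p,t):
    print("brass",fit(q,(.465,.074),.046,.023),fit(q,(.465,.074),.07,.013))
    print("large",[fit(q,(.608,-.2885),.044,r) for r in (.019,.027)])
E
```

```text
[0.46610729 0.07121774 0.19367338] [ 0.05106617 -0.83336828  0.00185052] 1.00000134208989
brass (array([0.4605, 0.073 ]), np.float64(18.6)) (array([0.459 , 0.0818]), np.float64(14.4))
large [(array([ 0.6088, -0.29  ]), np.float64(59.0)), (array([ 0.6088, -0.2897]), np.float64(57.1))]
brass (array([0.4625, 0.087 ]), np.float64(9.0)) (array([0.452, 0.087]), np.float64(10.4))
large [(array([ 0.607, -0.287]), np.float64(37.4)), (array([ 0.6072, -0.287 ]), np.float64(34.0))]
```

```bash
python3 - <<'E'
from h import *
p=ctrl.read_camera("wrist"); im=p["color"].copy()
a=np.linspace(0,6.283,60)
for z,r,c in((.046,.023,(255,0,0)),(.07,.013,(0,0,255)),(.006,.019,(0,255,0))):
    for x in a:
        u=proj(p,[.465+r*np.cos(x),.073+r*np.sin(x),z]).astype(int); im[u[1],u[0]]=c
p["color"]=im; u=proj(p,[.465,.073,.04]).astype(int); print(u); save(p,"w7.png",(u[0]-90,u[1]-75,u[0]+90,u[1]+75),4)
E
```

```text
[327 191]
```

View pics/w7.png

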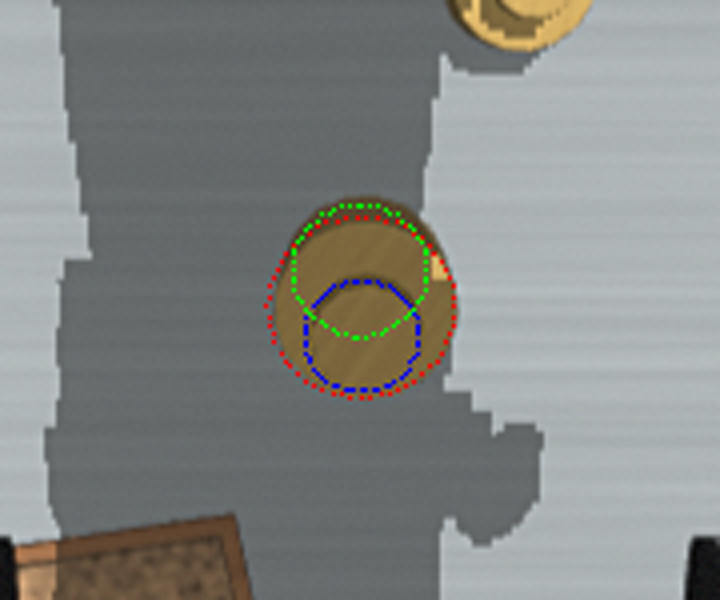

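The circles projected for (0.465, 0.073) match the brass weight, which lies about 1.4 mm to their right. Now to grasp it.

To row units: 160 mm / 800 = 0.2, 159 mm / 800 = 0.1988.

send_rows --rows "0 0 0 0.0013 0.0038 0.025 1;0 0 0 0.0013 0.0038 0.0625 1;0 0 0 0.0013 0.0038 0.1025 1;0 0 0 0.0013 0.0038 0.14 1;0 0 0 0.0013 0.0038 0.17 1;0 0 0 0.0013 0.0038 0.19 1;0 0 0 0.0013 0.0038 0.1988 1;0 0 0 0.0013 0.0038 0.2 0.6"

```text
time: 23.28
eef_pos: [0.4651, 0.074, 0.0329]
tcp_rot: [0.0, 1.0, -0.0, 0.0]
contact_force: [0.2, 1.2, -0.1]
opening: 0.819
finger_force: 0.0
```

send_rows --rows "0 0 0 0 0 0 0.4;0 0 0 0 0 0 0.2;0 0 0 0 0 0 0;0 0 0 0 0 0 -1;0 0 0 0 0 0 -1;0 0 0 0 0 0 -1;0 0 0 0 0 0 -1;0 0 0 0 0 0 -1" --grip_force 60

```text
time: 24.28
eef_pos: [0.4655, 0.0742, 0.0339]
tcp_rot: [-0.0, 1.0, -0.0, 0.001]
contact_force: [-1.5, 0.3, 6.0]
opening: 0.523
finger_force: 61.4
```

To row units: -115 mm / 800 = -0.1438, -110 mm / 800 = -0.1375.

send_rows --rows "0 0 0 0 0 -0.0025 -1;0 0 0 0 0 -0.01 -1;0 0 0 0 0 -0.0275 -1;0 0 0 0 0 -0.055 -1;0 0 0 0 0 -0.0875 -1;0 0 0 -0.0063 -0.015 -0.1188 -1;0 0 0 -0.0188 -0.0475 -0.1375 -1;0 0 0 -0.0375 -0.095 -0.1438 -1"

```text
time: 25.28
eef_pos: [0.4953, -0.0019, 0.1498]
tcp_rot: [-0.001, 1.0, -0.0, 0.001]
contact_force: [1.7, -0.5, -5.3]
opening: 0.518
finger_force: 62.1
```

To row units: -284 mm / 800 = -0.355, -270 mm / 800 = -0.3375.

send_rows --rows "0 0 0 -0.02 -0.05 0 -1;0 0 0 -0.04 -0.1 0 -1;0 0 0 -0.06 -0.15 0 -1;0 0 0 -0.08 -0.2025 0 -1;0 0 0 -0.1 -0.255 0 -1;0 0 0 -0.12 -0.3025 0 -1;0 0 0 -0.1325 -0.3375 0 -1;0 0 0 -0.14 -0.355 0 -1"

```text
time: 26.28
eef_pos: [0.6067, -0.287, 0.1479]
tcp_rot: [0.001, 1.0, 0.0, -0.0]
contact_force: [0.3, 0.8, -5.0]
opening: 0.524
finger_force: 62.2
```

To row units: -3 mm / 800 = -0.0038, -1 mm / 800 = -0.0013.

send_rows --rows "0 0 0 -0.0013 -0.0038 0 -1;0 0 0 -0.0013 -0.0038 0 -1"

```text
time: 26.52
eef_pos: [0.6074, -0.2877, 0.1476]
tcp_rot: [-0.0, 1.0, 0.001, -0.0]
contact_force: [0.2, -0.0, -4.9]
opening: 0.521
finger_force: 62.2
```

```bash
python3 - <<'E'
from h import *
s=ctrl.get_state();print(s["eef_pos"],s["contact_force"],s["opening"])
p=ctrl.read_camera("wrist"); save(p,"w8.png"); e=s["eef_pos"]
print("brass",fit(p,e[:2],e[2]-.0339+.046,.023),fit(p,e[:2],e[2]-.0339+.07,.013))
print("large",[fit(p,(.608,-.2885),.044,r) for r in (.019,.027)])
E
```

```text
[ 0.60735687 -0.28766795  0.14758936] [ 0.24273967 -0.00890887 -4.8784934 ] 0.5214589613922054
brass (array([ 0.6119, -0.2879]), np.float64(35.4)) (array([ 0.6034, -0.2937]), np.float64(36.3))
large [(array([ 0.6088, -0.289 ]), np.float64(48.4)), (array([ 0.608 , -0.2892]), np.float64(57.1))]
```

View pics/w8.png

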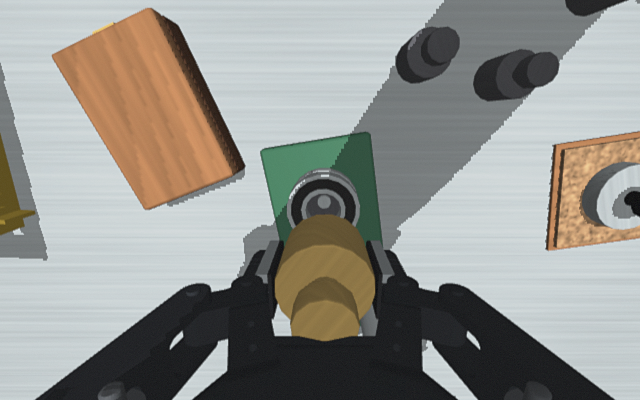

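The brass weight is upright between the pads at (325,280). The bearing sits on the ring at (323,203). Lowering.

To row units: 66.5 mm / 800 = 0.0831, 65 mm / 800 = 0.0813.

send_rows --rows "0 0 0 -0.001 -0.0013 0.0075 -1;0 0 0 -0.001 -0.0013 0.0225 -1;0 0 0 -0.001 -0.0013 0.04 -1;0 0 0 -0.001 -0.0013 0.0575 -1;0 0 0 -0.001 -0.0013 0.07 -1;0 0 0 -0.001 -0.0013 0.0775 -1;0 0 0 -0.001 -0.0013 0.0813 -1;0 0 0 -0.001 -0.0013 0.0831 -1"

```text
time: 27.58
eef_pos: [0.6088, -0.2899, 0.0816]
tcp_rot: [0.0, 1.0, -0.0, 0.0]
contact_force: [-1.0, 0.8, -5.0]
opening: 0.525
finger_force: 62.2
```

To row units: 2 mm / 800 = 0.0025, 1.6 mm / 800 = 0.002.

send_rows --rows "0 0 0 0 0 0.0005 -1;0 0 0 0 0 0.001 -1;0 0 0 0 0 0.0015 -1;0 0 0 0 0 0.002 -1;0 0 0 0 0 0.0025 -1;0 0 0 0 0 0.0025 -1"

```text
time: 28.32
eef_pos: [0.6085, -0.2897, 0.0793]
tcp_rot: [0.0, 1.0, 0.0, -0.0]
contact_force: [0.3, 0.2, -4.1]
opening: 0.522
finger_force: 62.2
```

To row units: 1.3 mm / 800 = 0.0016, 1 mm / 800 = 0.0013.

send_rows --rows "0 0 0 0 0 0.0004 -1;0 0 0 0 0 0.0009 -1;0 0 0 0 0 0.0013 -1;0 0 0 0 0 0.0016 -1;0 0 0 0 0 0.0016 -1"

```text
time: 28.95
eef_pos: [0.6085, -0.2897, 0.0781]
tcp_rot: [0.0, 1.0, -0.0, 0.0]
contact_force: [0.0, -0.6, -4.6]
opening: 0.526
finger_force: 62.2
```

To row units: 0.6 mm / 800 = 0.0008, 0.3 mm / 800 = 0.0004.

send_rows --rows "0 0 0 0 0 0.0004 -1;0 0 0 0 0 0.0008 -1;0 0 0 0 0 0.0008 -1"

```text
time: 29.32
eef_pos: [0.6086, -0.2898, 0.078]
tcp_rot: [-0.0, 1.0, -0.0, 0.0]
contact_force: [-1.9, 0.7, -0.8]
opening: 0.528
finger_force: 62.2
```

To row units: -115 mm / 800 = -0.1438, -75 mm / 800 = -0.0938.

send_rows --rows "0 0 0 0 0 0.0005 -1;0 0 0 0 0 0.0005 0.1;0 0 0 0 0 0.0005 0.3;0 0 0 0 0 0.0005 0.6;0 0 0 0 0 -0.01 1;0 0 0 0 0 -0.0438 1;0 0 0 0 0 -0.0938 1;0 0 0 0.025 0.005 -0.1438 1"

```text
time: 30.32
eef_pos: [0.5891, -0.286, 0.1944]
tcp_rot: [-0.0, 1.0, -0.0, 0.001]
contact_force: [-0.5, -0.6, 0.9]
opening: 0.999
finger_force: 0.0
```

To row units: 193 mm / 800 = 0.2413, 186 mm / 800 = 0.2325.

send_rows --rows "0 0 0 0.05 0.01 0 1;0 0 0 0.1063 0.0213 0 1;0 0 0 0.1625 0.0325 0 1;0 0 0 0.2063 0.0413 0 1;0 0 0 0.2325 0.0463 0 1;0 0 0 0.2413 0.0475 0 1;0 0 0 0.2413 0.0475 0 1"

```text
time: 31.2
eef_pos: [0.3958, -0.248, 0.1931]
tcp_rot: [0.0, 1.0, -0.001, 0.001]
contact_force: [-1.0, -0.1, 0.0]
opening: 0.996
finger_force: 0.0
```

```bash
python3 - <<'E'
from h import *
s=ctrl.get_state();print(s["eef_pos"],s["contact_force"],s["opening"])
p=ctrl.read_camera("wrist"); t=ctrl.read_camera("top"); save(p,"w9.png")
h=cv2.cvtColor(p["color"],cv2.COLOR_RGB2HSV)
m=cv2.inRange(h,(0,110,50),(12,255,255))|cv2.inRange(h,(172,110,50),(180,255,255))
print(blob(p,m,(.3955,-.246),.014))
for r in (.013,.014,.019,.02,.0235): print(r,fit(p,(.3955,-.246),.014,r))
for r in (.013,.014,.019,.02,.0235): print(r,fit(t,(.3955,-.246),.014,r))
print("brass",fit(t,(.607,-.287),.09,.023),fit(t,(.607,-.287),.114,.013))
E
```

```text
[ 0.39581074 -0.24804543  0.19311355] [-0.97403968 -0.05138726  0.03590522] 0.9964535354698948
(array([ 0.3956, -0.2488]), 0.0192)
0.013 (array([ 0.3958, -0.249 ]), np.float64(57.2))
0.014 (array([ 0.3963, -0.2485]), np.float64(44.1))
0.019 (array([ 0.395 , -0.2495]), np.float64(48.0))
0.02 (array([ 0.3958, -0.249 ]), np.float64(65.1))
0.0235 (array([ 0.3925, -0.247 ]), np.float64(24.2))
0.013 (array([ 0.4082, -0.259 ]), np.float64(8.9))
0.014 (array([ 0.405 , -0.2543]), np.float64(8.2))
0.019 (array([ 0.397 , -0.2368]), np.float64(9.4))
0.02 (array([ 0.3965, -0.2362]), np.float64(10.2))
0.0235 (array([ 0.395, -0.233]), np.float64(11.8))
brass (array([ 0.6075, -0.2878]), np.float64(28.6)) (array([ 0.6082, -0.2895]), np.float64(16.6))
```

View pics/w9.png

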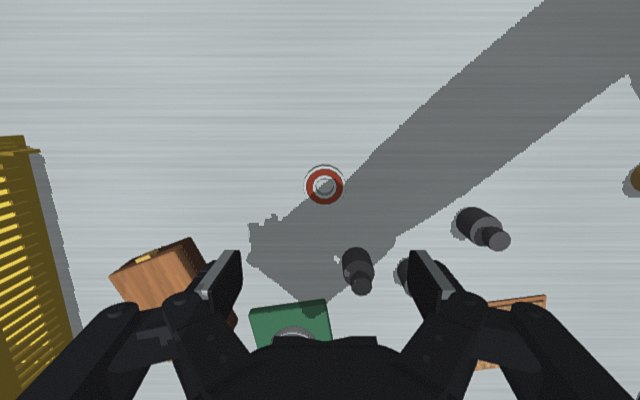

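The small bearing is at (325,185), clear of the decoy at (357,270). Grasping it.

To row units: 169.5 mm / 800 = 0.2119, 168 mm / 800 = 0.21.

send_rows --rows "0 0 0 0 -0.0013 0.0313 1;0 0 0 0 -0.0013 0.075 1;0 0 0 0 -0.0013 0.1188 0.8;0 0 0 0 -0.0013 0.1563 0.6;0 0 0 0 -0.0013 0.185 0.5;0 0 0 0 -0.0013 0.2025 0.4;0 0 0 0 -0.0013 0.21 0.4;0 0 0 0 -0.0013 0.2119 0.4"

```text
time: 32.3
eef_pos: [0.3959, -0.249, 0.0231]
tcp_rot: [-0.0, 1.0, -0.0, 0.0]
contact_force: [0.2, -0.6, 0.2]
opening: 0.701
finger_force: 0.0
```

send_rows --rows "0 0 0 0 0 0 0.2;0 0 0 0 0 0 0;0 0 0 0 0 0 -1;0 0 0 0 0 0 -1;0 0 0 0 0 0 -1;0 0 0 0 0 0 -1" --grip_force 40

```text
time: 33.05
eef_pos: [0.3962, -0.2493, 0.0242]
tcp_rot: [0.0, 1.0, -0.001, 0.001]
contact_force: [-1.6, 1.3, 6.5]
opening: 0.53
finger_force: 40.4
```

To row units: -120 mm / 800 = -0.15, -112 mm / 800 = -0.14.

send_rows --rows "0 0 0 0 0 -0.0025 -1;0 0 0 0 0 -0.01 -1;0 0 0 0 0 -0.0275 -1;0 0 0 0 0 -0.055 -1;0 0 0 0 0 -0.0875 -1;0 0 0 0 0 -0.1188 -1;0 0 0 -0.005 0.0125 -0.14 -1;0 0 0 -0.0175 0.04 -0.15 -1"

```text
time: 34.05
eef_pos: [0.4101, -0.2167, 0.1447]
tcp_rot: [0.001, 1.0, -0.001, 0.001]
contact_force: [0.1, 0.4, -0.9]
opening: 0.533
finger_force: 41.0
```

To row units: 363 mm / 800 = 0.4538, 318 mm / 800 = 0.3975.

send_rows --rows "0 0 0 -0.0225 0.0538 0 -1;0 0 0 -0.0463 0.11 0 -1;0 0 0 -0.07 0.1675 0 -1;0 0 0 -0.0938 0.225 0 -1;0 0 0 -0.1175 0.2825 0 -1;0 0 0 -0.1413 0.34 0 -1;0 0 0 -0.165 0.3975 0 -1;0 0 0 -0.1888 0.4538 0 -1"

```text
time: 35.05
eef_pos: [0.5604, 0.1487, 0.1431]
tcp_rot: [-0.0, 1.0, 0.0, -0.0]
contact_force: [0.1, -0.2, -1.3]
opening: 0.528
finger_force: 41.1
```

To row units: 123 mm / 800 = 0.1538, 117 mm / 800 = 0.1463.

send_rows --rows "0 0 0 -0.0213 0.05 0 -1;0 0 0 -0.0388 0.0925 0 -1;0 0 0 -0.0525 0.1263 0 -1;0 0 0 -0.0613 0.1463 0 -1;0 0 0 -0.065 0.1538 0 -1;0 0 0 -0.065 0.1538 0 -1;0 0 0 -0.065 0.1538 0 -1"

```text
time: 35.92
eef_pos: [0.6123, 0.2684, 0.1428]
tcp_rot: [0.0, 1.0, -0.0, -0.0]
contact_force: [0.8, 0.4, -1.5]
opening: 0.525
finger_force: 41.1
```

```bash
python3 - <<'E'
from h import *
s=ctrl.get_state();print(s["eef_pos"],s["contact_force"],s["opening"])
p=ctrl.read_camera("wrist"); save(p,"w10.png"); e=s["eef_pos"]
h=cv2.cvtColor(p["color"],cv2.COLOR_RGB2HSV)
m=cv2.inRange(h,(0,110,50),(12,255,255))|cv2.inRange(h,(172,110,50),(180,255,255))
print("small",blob(p,m,e[:2],e[2]-.0102),[fit(p,e[:2],e[2]-.0102,r) for r in(.013,.02)])
print("ring",[fit(p,(.613,.269),.028,r) for r in(.0235,.0185)])
E
```

```text
[0.61229018 0.26838901 0.14282642] [ 0.76349152  0.40467801 -1.5426386 ] 0.5254202964515438
small (array([0.6116, 0.2683]), 0.0196) [(array([0.6118, 0.2684]), np.float64(64.3)), (array([0.6118, 0.2684]), np.float64(63.8))]
ring [(array([0.6142, 0.268 ]), np.float64(45.8)), (array([0.6135, 0.2682]), np.float64(52.6))]
```

View pics/w10.png

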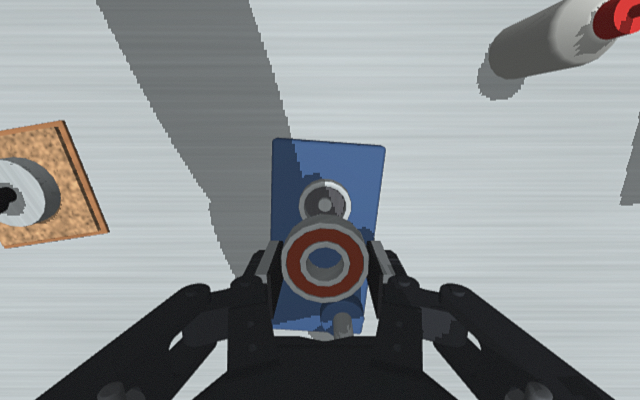

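The small bearing is level at (325,262), with the blue ring behind it at (325,203). Lowering.

send_rows --rows "0 0 0 -0.002 0.0004 0.0125 -1;0 0 0 -0.002 0.0004 0.0325 -1;0 0 0 -0.002 0.0004 0.0575 -1;0 0 0 -0.002 0.0004 0.0775 -1;0 0 0 -0.002 0.0004 0.0925 -1;0 0 0 -0.002 0.0004 0.1025 -1;0 0 0 -0.002 0.0004 0.1075 -1;0 0 0 -0.002 0.0004 0.1094 -1"

```text
time: 36.98
eef_pos: [0.6144, 0.2697, 0.0557]
tcp_rot: [0.0, 1.0, 0.0, 0.0]
contact_force: [-0.2, 0.6, -1.2]
opening: 0.53
finger_force: 41.1
```

To row units: 2.4 mm / 800 = 0.003, 1.2 mm / 800 = 0.0015.

send_rows --rows "0 0 0 0 0 0.0005 -1;0 0 0 0 0 0.001 -1;0 0 0 0 0 0.0015 -1;0 0 0 0 0 0.002 -1;0 0 0 0 0 0.0025 -1;0 0 0 0 0 0.003 -1;0 0 0 0 0 0.003 -1"

```text
time: 37.85
eef_pos: [0.6141, 0.2696, 0.053]
tcp_rot: [0.0, 1.0, -0.0, -0.0]
contact_force: [-0.2, 0.2, -2.5]
opening: 0.533
finger_force: 41.1
```

To row units: 0.9 mm / 800 = 0.0011, 0.6 mm / 800 = 0.0008.

send_rows --rows "0 0 0 0 0 0.0004 -1;0 0 0 0 0 0.0008 -1;0 0 0 0 0 0.0011 -1;0 0 0 0 0 0.0011 -1"

```text
time: 38.35
eef_pos: [0.6142, 0.2696, 0.0524]
tcp_rot: [0.0, 1.0, -0.0, 0.0]
contact_force: [-0.9, 0.2, 0.2]
opening: 0.526
finger_force: 41.2
```

To row units: -140 mm / 800 = -0.175, -95 mm / 800 = -0.1188.

send_rows --rows "0 0 0 0 0 0.0005 -1;0 0 0 0 0 0.0005 0.1;0 0 0 0 0 0.0005 0.4;0 0 0 0 0 0.0005 0.7;0 0 0 0 0 -0.01 1;0 0 0 0 0 -0.0563 1;0 0 0 0.0125 -0.025 -0.1188 1;0 0 0 0.04 -0.0775 -0.175 1"

```text
time: 39.35
eef_pos: [0.5838, 0.2097, 0.1931]
tcp_rot: [-0.001, 1.0, 0.0, 0.002]
contact_force: [-0.1, -0.9, -0.1]
opening: 1.001
finger_force: 0.0
```

send_rows --rows "0 0 0 0.0288 -0.0563 0 1;0 0 0 0.06 -0.1188 0 1;0 0 0 0.0913 -0.1813 0 1;0 0 0 0.1225 -0.2413 0 1;0 0 0 0.15 -0.2963 0 1;0 0 0 0.17 -0.335 0 1;0 0 0 0.18 -0.355 0 1;0 0 0 0.18 -0.3563 0 1"

```text
time: 40.35
eef_pos: [0.439, -0.0764, 0.1909]
tcp_rot: [0.001, 1.0, -0.0, 0.001]
contact_force: [0.5, 0.7, -0.0]
opening: 0.999
finger_force: 0.0
```

```bash
python3 - <<'E'
from h import *
s=ctrl.get_state();print(s["eef_pos"],s["contact_force"],s["opening"])
p=ctrl.read_camera("wrist"); t=ctrl.read_camera("top")
print("small",[fit(q,(.6135,.269),.042,r) for r in (.013,.02) for q in (p,t)])
f=[fit(p,(.437,-.079),z,r) for z,r in((.04,.0175),(.064,.011))]; print("steel",f)
im=p["color"].copy(); c=f[1][0]
for z,r,k in((.04,.0175,(255,0,0)),(.064,.011,(0,255,255)),(.0,.014,(0,255,0))):
    for x in np.linspace(0,6.283,60):
        u=proj(p,[c[0]+r*np.cos(x),c[1]+r*np.sin(x),z]).astype(int); im[u[1],u[0]]=k
p["color"]=im; u=proj(p,[.437,-.079,.04]).astype(int); save(p,"w11.png",(u[0]-100,u[1]-75,u[0]+100,u[1]+75),4)
E
```

```text
[ 0.43895802 -0.0764138   0.19087884] [ 0.49433356  0.6955123  -0.02013032] 0.999051123977693
small [(array([0.6138, 0.2692]), np.float64(62.3)), (array([0.6125, 0.2715]), np.float64(20.3)), (array([0.6138, 0.2692]), np.float64(61.3)), (array([0.6123, 0.271 ]), np.float64(16.1))]
steel [(array([ 0.433 , -0.0787]), np.float64(30.0)), (array([ 0.437, -0.079]), np.float64(18.5))]
```

View pics/w11.png

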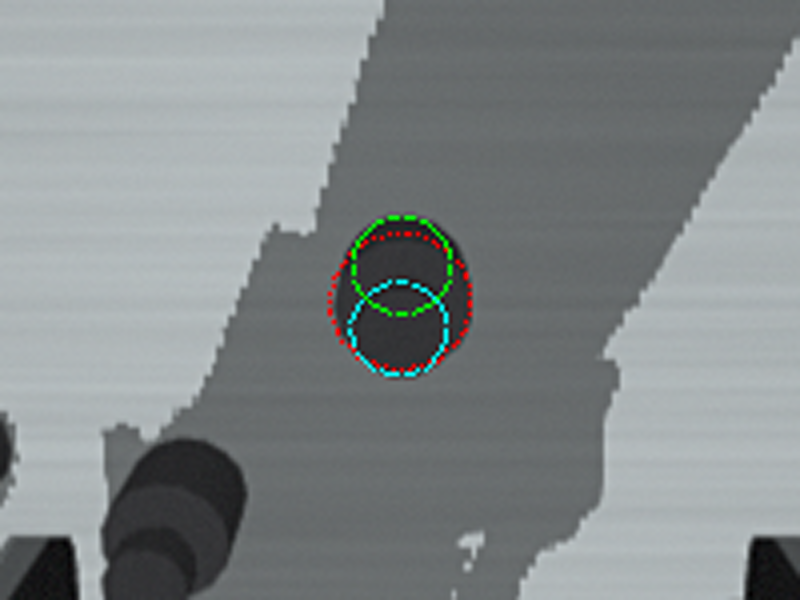

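The overlay on the chosen steel weight fits at (0.437, -0.0785). The decoy at crop (180,510) is clear of the fingers. Grasping.

To row units: 161 mm / 800 = 0.2013, 158 mm / 800 = 0.1975.

send_rows --rows "0 0 0 0.0025 -0.0025 0.0188 0.6;0 0 0 0.0025 -0.0025 0.05 0.3;0 0 0 0.0025 -0.0025 0.0875 0.3;0 0 0 0.0025 -0.0025 0.125 0.3;0 0 0 0.0025 -0.0025 0.1588 0.3;0 0 0 0.0025 -0.0025 0.185 0.3;0 0 0 0.0025 -0.0025 0.1975 0.3;0 0 0 0.0025 -0.0025 0.2013 0.3"

```text
time: 41.45
eef_pos: [0.4366, -0.077, 0.0283]
tcp_rot: [-0.0, 1.0, 0.0, -0.001]
contact_force: [-0.2, 0.0, -0.1]
opening: 0.653
finger_force: 0.0
```

send_rows --rows "0 0 0 0 0 0 0.1;0 0 0 0 0 0 -0.1;0 0 0 0 0 0 -0.3;0 0 0 0 0 0 -1;0 0 0 0 0 0 -1;0 0 0 0 0 0 -1;0 0 0 0 0 0 -1" --grip_force 50

```text
time: 42.32
eef_pos: [0.4379, -0.078, 0.0302]
tcp_rot: [0.0, 1.0, -0.0, 0.001]
contact_force: [-2.1, -0.2, 6.1]
opening: 0.397
finger_force: 49.6
```

send_rows --rows "0 0 0 0 0 -0.0025 -1;0 0 0 0 0 -0.01 -1;0 0 0 0 0 -0.0275 -1;0 0 0 0 0 -0.055 -1;0 0 0 0 0 -0.0875 -1;0 0 0 -0.0063 0.0125 -0.1188 -1;0 0 0 -0.02 0.04 -0.1375 -1;0 0 0 -0.04 0.08 -0.1438 -1"

```text
time: 43.32
eef_pos: [0.47, -0.0135, 0.1464]
tcp_rot: [0.001, 1.0, -0.0, 0.002]
contact_force: [1.0, 0.0, -3.6]
opening: 0.398
finger_force: 50.1
```

To row units: 281 mm / 800 = 0.3513, 272 mm / 800 = 0.34.

send_rows --rows "0 0 0 -0.0275 0.0538 0 -1;0 0 0 -0.055 0.1088 0 -1;0 0 0 -0.0838 0.165 0 -1;0 0 0 -0.1125 0.2213 0 -1;0 0 0 -0.1375 0.2713 0 -1;0 0 0 -0.1588 0.3125 0 -1;0 0 0 -0.1725 0.34 0 -1;0 0 0 -0.1788 0.3513 0 -1"

```text
time: 44.32
eef_pos: [0.6122, 0.2686, 0.1445]
tcp_rot: [-0.001, 1.0, -0.0, -0.0]
contact_force: [-0.6, -0.9, -3.4]
opening: 0.394
finger_force: 50.1
```

To row units: 2 mm / 800 = 0.0025, -1 mm / 800 = -0.0013.

send_rows --rows "0 0 0 -0.0013 0.0025 0 -1;0 0 0 -0.0013 0.0025 0 -1;0 0 0 -0.0013 0.0025 0 -1"

```text
time: 44.7
eef_pos: [0.6128, 0.2686, 0.1442]
tcp_rot: [0.0, 1.0, -0.0, -0.0]
contact_force: [-0.5, 0.2, -3.0]
opening: 0.398
finger_force: 50.2
```

```bash
python3 - <<'E'
from h import *
s=ctrl.get_state();print(s["eef_pos"],s["contact_force"],s["opening"])
p=ctrl.read_camera("wrist"); e=s["eef_pos"]
print("steel",fit(p,e[:2],e[2]-.0302+.04,.0175,.006),fit(p,e[:2],e[2]-.0302+.064,.011,.006))
print("small",[fit(p,(.614,.2695),.042,r,.006) for r in (.013,.02)])
save(p,"w12.png")
E
```

```text
[0.61282554 0.26855298 0.14418864] [-0.49967516  0.16276151 -3.03270576] 0.3983951998626467
steel (array([0.6128, 0.2686]), np.float64(14.5)) (array([0.6111, 0.2746]), np.float64(29.3))
small [(array([0.614 , 0.2695]), np.float64(64.6)), (array([0.6138, 0.2698]), np.float64(59.2))]
```

To row units: 68.5 mm / 800 = 0.0856, 67 mm / 800 = 0.0838.

send_rows --rows "0 0 0 -0.001 0.0004 0.0075 -1;0 0 0 -0.001 0.0004 0.0225 -1;0 0 0 -0.001 0.0004 0.0425 -1;0 0 0 -0.001 0.0004 0.06 -1;0 0 0 -0.001 0.0004 0.0725 -1;0 0 0 -0.001 0.0004 0.08 -1;0 0 0 -0.001 0.0004 0.0838 -1;0 0 0 -0.001 0.0004 0.0856 -1"

```text
time: 45.75
eef_pos: [0.6142, 0.2698, 0.076]
tcp_rot: [0.0, 1.0, 0.0, 0.0]
contact_force: [-0.2, -0.4, -2.9]
opening: 0.397
finger_force: 50.2
```

To row units: 2.4 mm / 800 = 0.003, 2 mm / 800 = 0.0025.

send_rows --rows "0 0 0 0 0 0.0005 -1;0 0 0 0 0 0.001 -1;0 0 0 0 0 0.0015 -1;0 0 0 0 0 0.002 -1;0 0 0 0 0 0.0025 -1;0 0 0 0 0 0.003 -1;0 0 0 0 0 0.003 -1"

```text
time: 46.62
eef_pos: [0.6139, 0.2697, 0.0732]
tcp_rot: [0.0, 1.0, -0.0, -0.0]
contact_force: [-1.0, 0.3, -3.1]
opening: 0.394
finger_force: 50.2
```

To row units: 0.9 mm / 800 = 0.0011, 0.6 mm / 800 = 0.0008.

send_rows --rows "0 0 0 0 0 0.0004 -1;0 0 0 0 0 0.0008 -1;0 0 0 0 0 0.0011 -1;0 0 0 0 0 0.0011 -1"

```text
time: 47.12
eef_pos: [0.6139, 0.2697, 0.0724]
tcp_rot: [-0.0, 1.0, -0.0, 0.0]
contact_force: [-0.5, -0.3, -2.2]
opening: 0.389
finger_force: 50.2
```

To row units: 0.5 mm / 800 = 0.0006, 0.3 mm / 800 = 0.0004.

send_rows --rows "0 0 0 0 0 0.0004 -1;0 0 0 0 0 0.0006 -1;0 0 0 0 0 0.0006 -1"

```text
time: 47.5
eef_pos: [0.6139, 0.2697, 0.0723]
tcp_rot: [-0.0, 1.0, -0.0, -0.0]
contact_force: [-3.0, -1.5, 0.5]
opening: 0.393
finger_force: 50.2
```

Contact made. Releasing and backing away.

To row units: -150 mm / 800 = -0.1875, -130 mm / 800 = -0.1625.

send_rows --rows "0 0 0 0 0 0.0003 -0.1;0 0 0 0 0 0.0003 0.1;0 0 0 0 0 0.0003 0.4;0 0 0 0 0 -0.01 0.8;0 0 0 0 0 -0.05 1;0 0 0 0 0 -0.1063 1;0 0 0 0.0125 -0.0125 -0.1625 1;0 0 0 0.0625 -0.05 -0.1875 1"

```text
time: 48.5
eef_pos: [0.5662, 0.2302, 0.227]
tcp_rot: [-0.0, 1.0, 0.001, 0.004]
contact_force: [0.2, -0.8, 1.4]
opening: 1.0
finger_force: 0.0
```

To row units: -115 mm / 800 = -0.1438, -110 mm / 800 = -0.1375.

send_rows --rows "0 0 0 0.05 -0.05 -0.0125 1;0 0 0 0.1 -0.1 -0.025 1;0 0 0 0.125 -0.1375 -0.025 1;0 0 0 0.125 -0.1438 -0.025 1;0 0 0 0.125 -0.1438 -0.025 1"

```text
time: 49.12
eef_pos: [0.4645, 0.1148, 0.2426]
tcp_rot: [0.0, 1.0, 0.0, 0.001]
contact_force: [-0.0, 0.2, 0.2]
opening: 1.002
finger_force: 0.0
```

```bash
python3 - <<'E'
from h import *
s=ctrl.get_state();print(s["eef_pos"],s["time"])
t=ctrl.read_camera("top")
for n,c,z,r in [("ring b",(.6122,.2698),.042,.0235),("small",(.6123,.271),.042,.02),("steel",(.6123,.271),.082,.0175),("steelk",(.6123,.271),.106,.011),("brass",(.607,-.287),.09,.023),("brassk",(.607,-.287),.114,.013),("master",(.601,-.009),.024,.031),("masterk",(.601,-.009),.052,.014)]: print(n,fit(t,c,z,r))
c=ctrl.read_camera("scene"); w=ctrl.read_camera("wrist")
f=lambda p,b,k:cv2.resize(p["color"][b[1]:b[3],b[0]:b[2],::-1],(k[0],k[1]),interpolation=cv2.INTER_CUBIC)
im=np.vstack([np.hstack([f(c,(150,130,270,220),(400,300)),f(c,(280,250,400,340),(400,300))]),np.hstack([f(t,(180,100,330,180),(400,213)),f(t,(300,100,450,180),(400,213))])])
cv2.imwrite("pics/end.png",im)
E
```

```text
[0.46452598 0.11475872 0.24255745] 49.125
ring b (array([0.611, 0.27 ]), np.float64(10.8))
small (array([0.6138, 0.2722]), np.float64(16.6))
steel (array([0.6043, 0.2628]), np.float64(18.3))
steelk (array([0.604 , 0.2602]), np.float64(6.3))
brass (array([ 0.6075, -0.2875]), np.float64(28.0))
brassk (array([ 0.6082, -0.2895]), np.float64(16.4))
master (array([ 0.6022, -0.0075]), np.float64(16.1))
masterk (array([ 0.601 , -0.0092]), np.float64(45.8))
```

View pics/end.png

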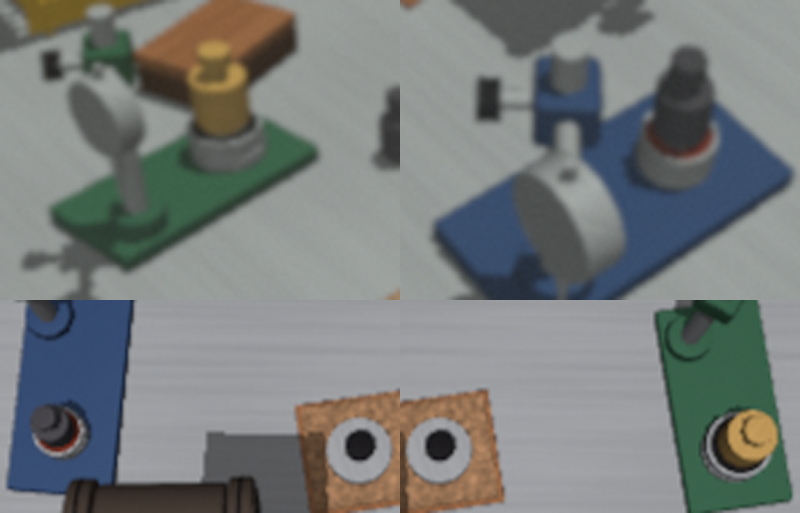

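The final composite shows both stacks upright on their gauges: brass at (215,90) and steel at (685,100). The master lies in the middle of the cork at (360,450), and everything has been released. Handing in.

```bash
python3 -c "
from plant import ctrl
print(ctrl.sign_off())"
```

```text
the job is handed in; nothing more can be done
None
```

I've handed the job in at about 49 s of the 120 s allowed; the sign-off returned no verdict, but the last pictures showed the master in the middle of the cork and both gauges loaded with their bearings and weights, upright and released.

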